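# Refit the hob's igniter cartridge and control knob, and hold the knob pressed

## Task

The table-top gas hob has been cleaned: first push its grey igniter cartridge fully home in the rectangular socket in the hob's deck, then turn the black control knob to match the D-shaped shaft, push it fully onto the shaft and press it in against the spring, as far as it goes, as when lighting the burner. Finish while still gripping the knob and holding it pressed in: do not let go. Leave the two spice jars and the mug where they are.

Things in the scene. Friction and masses are not known exactly. Their poses are not given: they have to be found in the camera images.
- hob: Stainless table-top gas hob, fixed, 300 (x) x 360 (y) x 60 mm high; place and yaw vary. Origin: centre of underside. The burner, at hob y = +55 mm, has a black pan support up to 96 mm above the counter, within 105 mm of the burner's centre in x and y. On the deck's other side are the shaft, at hob (-70, -115) mm, and the socket, at (+60, -115) mm.
- socket (a point): Centre of the mouth of the rectangular socket hole, level with the deck top (60 mm above the counter). The hole is 38 mm along its x, 26 mm along its y, 28 mm deep, straight down, with a 1.5 mm chamfer. Axes as the hob's, z up.
- cartridge: Grey plastic igniter cartridge, 56 mm tall, about 70 g, upright on the counter. Plug: the lower 24 mm, 36 (x) x 24 (y) mm. Head: the upper 32 mm, 44 (x) x 32 (y) mm, whose shoulder rests on the deck when home. Origin: centre of the plug's underside, 24 mm below the socket mouth when home. z up; fits either way round (half turn).
- shaft_tip (a point): Centre of the top of the upright steel shaft, 88 mm above the counter when out. 14 mm diameter with one flat, 3 mm from the axis on this point's +x side; top 4 mm tapered to 60 %. z up. It does not turn, only slides down against a spring. The flat's direction varies, also relative to the hob. At its foot a brass hex nut, 12 mm radius, 5 mm high.
- shaft (a joint): How far the shaft is pressed down, m: 0 = out, 0.005 = fully in (stop). A spring pushes it out: about 4 N at 0, 10 N at 0.005.
- knob: Black plastic knob, about 45 g, right way up on the counter. Round skirt 47 mm diameter, 16 mm high; a 24 mm disc on it to 18 mm; across it a bar grip 14 mm wide (y), up to 42 mm, from x = -22 to +18 mm, then tapering to a pointed nose at +30 mm (a white line marks the nose end). Origin: centre of underside, z up. Underneath a D bore, see knob_seat.
- knob_seat (a point): Roof of the knob's blind D bore, 16 mm above its underside; meets the shaft's tip when fully on. Bore 16 mm diameter, flat 3.8 mm from the axis on the +x (nose) side: it goes on only with the nose towards the shaft's flat side, within about 0.1 rad. Seated, the underside is 72 mm above the counter, 67 mm with the shaft fully in. Axes as the knob's.
- spice_jar_a: Bystander: spice jar with steel cap, 44 mm diameter, 85 mm tall, on the counter. Origin: centre of its underside.
- spice_jar_b: Bystander: a second such spice jar, same size. Origin: centre of its underside.
- mug: Bystander: white mug, 76 mm diameter, 75 mm tall. Origin: centre of its underside.
Not all that is in view belongs to the job. Leave any purple look-alike of the cartridge alone. Leave any purple look-alike of the knob alone.

How it is judged:
On the way, in this order (a step that is already met when the one before it is completed fails the run):
1. the igniter cartridge is fully home in its socket (z of cartridge in the frame of socket below -0.021 m and horizontal distance between cartridge and socket below 0.004 m and angle between the x axis of cartridge and the x axis of socket, either way round below 0.15 rad and angle between cartridge's own z axis and vertical below 0.1 rad), for 0.2 s.
2. the knob is fully on the shaft, flat to flat (distance between knob_seat and shaft_tip below 0.004 m and angle between the x axis of knob and the x axis of shaft_tip, either way round below 0.35 rad and angle between knob's own z axis and vertical below 0.15 rad), for 0.2 s.
At the end, for the whole second after the job is handed in: Cartridge at least 21 mm deep, within 4 mm of the socket's centre, 0.15 rad in line, 0.1 rad upright; knob seat within 4 mm of the shaft tip, 0.35 rad in line, 0.15 rad upright, still, touched by the fingers (over 2 N); shaft held more than 3 of 5 mm in (all of step 1 and all of step 2 and value of joint shaft above 0.003 m and contact force between the fingers and knob above 2 N and linear speed of knob below 0.02 m/s); the arm keeps its last pose, push and grip.
It fails at once if a spice jar or the mug is moved more than 30 mm (distance of any of spice_jar_a, spice_jar_b, mug from where it was at the start of the episode above 0.03 m).
It also fails if it takes over 64 s, if anything falls off the work surface, if the arm or the gripper's body presses on something with over 40 N, if the wrist force passes 120 N, or if a joint passes its speed limit or range.

## Robot

A 6-joint arm with a two-finger parallel gripper is mounted at the origin on the work surface. World frame = base frame: x ahead of the robot, y to its left, z up, the work surface at z = 0. Lengths are in m, angles in rad, forces in N, time in s.
With the tool pointing down it reaches from about 0.375 to 0.975 m from the base axis. Payload 3.8 kg.
Tool frame: the origin (TCP) lies at the very end of the fingers, on their centre line; the grasp point (between the pads) lies 19 mm behind it; z points along the fingers, y is the line along which they close (so a half turn about z gives the same grasp; the last joint's range is limited). The gripper opens to 85 mm and grips with 20 to 120 N. Pads are 22 mm wide; open, the fingers measure 114 mm over their backs; the gripper's body (76 mm by 85 mm) begins 54 mm behind the grasp point. The pads swing forward as they close: fully open they stand 13 mm farther back than shut.
Start: joints at [1.115, 0.264, 1.604, -0, 1.274, -0.037], TCP at [0.274, 0.617, 0.209] pointing down, gripper open.
Joint ranges: [-2.63, 2.63], [-0.94, 2.18], [0.31, 2.57], [-1.31, 4.45], [0, 2.66], [-2.55, 2.55]. Speed limits (rad/s): [2.57, 2.57, 3.14, 3.14, 3.14, 3.14].

## Interface

Orientations are given as a rotation vector (axis times angle).
In Python, from workcell import monitor, viewer, job gives the robot as it stands. The module is installed in compiled form; this text tells all that it offers.
- The arm moves only by the tool step_arm, never from a script. Its argument "series" is one flat list of numbers, 4 for each row, row after row: the shift along the tool's x, y, z in m, then the turn about the tool's z in rad. A call has 1 to 8 rows; each row is the pose to reach, as a shift and turn from the pose commanded when the call began, along the tool's axes at that moment; what a row does not reach only later rows make up. A row lasts 1/8 s, in which the tool goes at most 62.5 mm and 10.7 degrees, less where a joint would pass 70% of its speed; a pose out of reach is approached as far as the arm can. A call with a gripper value outside its range is refused whole. "gripper" is the opening, from 0 (shut) to 1 (fully open), set as the call begins (left out, the last holds). The fingers move at their own pace and stop on an object; "newtons" is the grip in N (left out, the last holds). Time passes only in rows, so rows that repeat a pose let the fingers close. It gives the time, the measured TCP pose, the force, the opening and the grip force at its end, in the units of the state.
- monitor.read_state(): the state, without advancing time (a new reading comes with each control period).
- viewer.read_camera(name): name is "scene" or "top" or "wrist"; returns a dict with "image" (420x560x3 uint8, red, green, blue), "intrinsics" (3x3 intrinsics, pixels), "distortion" ([k1, k2, p1, p2, k3] as OpenCV has them; the pictures are not rectified), "T" (4x4, takes a point from camera to world coordinates); the wrist camera has in their place "hand_eye" (4x4, takes a point from camera to tool coordinates, whose origin is the TCP and whose axes are the flange's). Camera axes: x right, y up, looking along -z (the intrinsics and any distortion apply to the point x, -y, -z); pixel columns grow to the right and rows downward; lengths in m; the calibration is good to about 2 mm. A picture is of the moment at which its call begins: read the wrist's pose just before it. There is no depth.
- job.finish_job(): hands the job in; it is judged then, once.
Trained networks look in a picture, given as the dict that the camera call returned (one of the last four; its "shot" number tells which), for a name from the list of things; names that differ only in an ending like _2 or _b are one class to them, and where a whole thing is asked for, a point or a joint stands for the part that bears it (a point fixed in the world has none). Each returns a list of dicts, best first, with "score" (0 to 1); they miss things now and then, are a little off and sometimes report something else, mostly with a low value. They report only what shows in the picture. A call takes as long as a camera call. They do not tell look-alikes from the thing itself.
- viewer.boxes_of(picture, label): "extent" ([centre column, centre row, width, height] in pixels, round what is visible of it).
- viewer.spot_point(picture, label): "point" ([column, row] in pixels: a listed point, or the origin of a listed thing).
The state is a dict: "time": time; "q": joint angles; "joint_vel": joint speeds; "joint_torque": joint torques, N m; "tool_pos": TCP position; "tcp_rot": TCP orientation; "wrist_force": force on the tool from outside, world axes, zero at the start; "torque": the same for the moment, N m; "width": opening from 0.0 (shut) to 1.0 (fully open); "grip_force": force on a finger pad.
Only numpy, scipy, OpenCV 4.12 (cv2) and the standard library are available. Lean on these libraries where they do the work, as an engineer would, in place of code of your own. Each camera call takes 0.05 s, during which the arm holds its last target. There are 200 camera calls.

## Working session

There is one attempt and no reset: what is moved stays moved. The work goes in short steps, Python scripts to look and compute and a tool call to move; the robot and the scene stay as the last step left them, time stands still between calls to the robot, and variables do not carry over. Pictures are saved under pics/ and viewed, at most 10 in all, crops included, and the job is handed in when it is done.

Besides the shell and the picture viewer there is one more tool, called after "Call:" as name(argument=value, ...), one argument or row to a line, values as JSON. step_arm: Moves the arm, as the interface text tells. Its arguments: {"type":"object","properties":{"series":{"type":"array"},"gripper":{"type":"number"},"newtons":{"type":"number"}},"required":["series"]}

```bash
mkdir -p pics; cat > h.py <<'E'
import numpy as np, cv2
from scipy.spatial.transform import Rotation as R
from workcell import monitor, viewer, job
def cam(name):
    s=monitor.read_state(); p=viewer.read_camera(name)
    if 'T' in p: T=np.array(p['T'])
    else:
        W=np.eye(4); W[:3,:3]=R.from_rotvec(s['tcp_rot']).as_matrix(); W[:3,3]=s['tool_pos']; T=W@np.array(p['hand_eye'])
    p['Tw']=T; return p
def save(p,f): cv2.imwrite('pics/'+f,np.ascontiguousarray(p['image'][:,:,::-1]))
def ray(p,uv):
    u=cv2.undistortPoints(np.array([[uv]],float),np.array(p['intrinsics']),np.array(p['distortion']))[0,0]
    d=p['Tw'][:3,:3]@np.array([u[0],-u[1],-1]); return p['Tw'][:3,3],d
def onz(p,uv,z):
    o,d=ray(p,uv); return o+d*(z-o[2])/d[2]
def tri(obs):
    A=np.zeros((3,3));b=np.zeros(3);L=[]
    for p,uv in obs:
        o,d=ray(p,uv); d=d/np.linalg.norm(d); M=np.eye(3)-np.outer(d,d); A+=M;b+=M@o;L.append((o,M))
    x=np.linalg.solve(A,b); return x,[np.linalg.norm(M@(x-o)) for o,M in L]
def proj(p,X):
    c=np.linalg.inv(p['Tw'])@np.append(X,1); c=c[:3]*[1,-1,-1]
    return cv2.projectPoints(c[None],np.zeros(3),np.zeros(3),np.array(p['intrinsics']),np.array(p['distortion']))[0][0,0]
E
cat > a.py <<'E'
from h import *
np.set_printoptions(precision=4,suppress=True)
for n in ['scene','top']:
    p=cam(n); save(p,n+'0.png'); print(n,p['Tw'][:3,3])
    for l in ['hob','cartridge','knob','spice_jar_a','mug']:
        print(l,[(np.round(b['extent']).astype(int).tolist(),round(b['score'],2)) for b in viewer.boxes_of(p,l)[:4]])
    for l,z in [('socket',.06),('cartridge',0),('shaft_tip',.088),('knob',0),('knob_seat',.016),('hob',0),('spice_jar_a',0),('mug',0)]:
        print(l,[(np.round(b['point'],1).tolist(),round(b['score'],2),onz(p,b['point'],z).round(3).tolist()) for b in viewer.spot_point(p,l)[:4]])
E
python3 a.py
```

```text
scene [ 1.0216 -0.2124  0.6811]
hob [([386, 201, 231, 182], 0.77)]
cartridge [([221, 244, 23, 34], 0.87), ([172, 232, 25, 30], 0.56)]
knob [([173, 192, 21, 27], 0.97), ([217, 193, 21, 29], 0.81)]
spice_jar_a [([119, 272, 36, 40], 0.9), ([125, 227, 33, 41], 0.57)]
mug []
socket [([354.1, 220.5], 0.88, [0.652, 0.021, 0.06])]
cartridge [([222.0, 248.5], 0.87, [0.628, -0.235, 0.0]), ([177.4, 239.1], 0.56, [0.588, -0.321, 0.0])]
shaft_tip [([324.2, 165.3], 0.53, [0.529, -0.006, 0.088]), ([377.0, 197.4], 0.46, [0.628, 0.071, 0.088])]
knob [([176.0, 199.7], 0.67, [0.488, -0.318, 0.0]), ([217.8, 197.2], 0.56, [0.499, -0.228, 0.0])]
knob_seat [([218.9, 192.7], 0.86, [0.5, -0.224, 0.016]), ([177.7, 196.6], 0.8, [0.493, -0.311, 0.016]), ([213.5, 198.3], 0.67, [0.512, -0.237, 0.016])]
hob [([378.6, 198.6], 0.57, [0.573, 0.115, 0.0]), ([131.9, 237.7], 0.55, [0.566, -0.411, 0.0]), ([355.2, 221.2], 0.37, [0.619, 0.046, 0.0])]
spice_jar_a [([131.8, 240.5], 0.85, [0.573, -0.411, 0.0]), ([124.0, 282.9], 0.69, [0.664, -0.425, 0.0])]
mug [([228.6, 314.7], 0.94, [0.765, -0.241, 0.0]), ([133.4, 242.6], 0.
[... 272 characters left out ...]
 28, 26], 0.93), ([424, 232, 28, 23], 0.57)]
mug [([340, 148, 34, 54], 0.71)]
socket [([217.0, 190.6], 0.92, [0.651, 0.023, 0.06])]
cartridge [([333.4, 204.0], 0.85, [0.637, -0.23, 0.0]), ([374.3, 227.8], 0.82, [0.585, -0.322, 0.0])]
shaft_tip [([229.3, 243.5], 0.5, [0.538, -0.009, 0.088])]
knob [([332.4, 266.9], 0.93, [0.497, -0.228, 0.0]), ([372.1, 270.5], 0.74, [0.49, -0.316, 0.0])]
knob_seat [([373.8, 271.9], 0.87, [0.487, -0.316, 0.016]), ([332.1, 264.6], 0.8, [0.501, -0.226, 0.016])]
hob [([178.4, 229.5], 0.96, [0.573, 0.113, 0.0])]
spice_jar_a [([417.4, 235.7], 0.84, [0.569, -0.417, 0.0]), ([420.2, 191.9], 0.82, [0.668, -0.426, 0.0])]
mug [([342.5, 147.1], 0.83, [0.769, -0.251, 0.0])]
```

```bash
python3 -c "
import cv2;a=cv2.imread('pics/scene0.png')[150:350,90:430];b=cv2.imread('pics/top0.png')[110:310,110:450]
import numpy as np
cv2.imwrite('pics/c0.png',cv2.resize(np.vstack([a,b]),None,fx=1.48,fy=1.48,interpolation=cv2.INTER_CUBIC))"
```

```text
(no output)
```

View pics/c0.png

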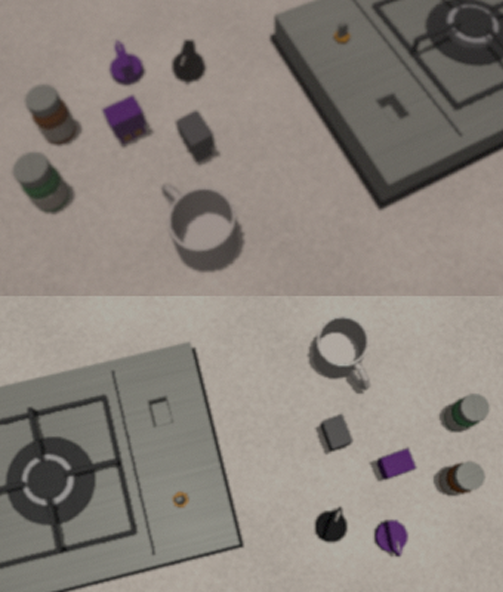

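Candidates for the cartridge are grey at scene (221,244) / top (338,200) and purple at scene (172,232). For the knob they are black at scene (217,193) / top (334,266) and purple at scene (173,192). By the description I choose the grey cartridge at about (0.632,-0.232) and the black knob at about (0.499,-0.227). The shaft with its brass nut is near (0.534,-0.007) and the socket near (0.651,0.022). Next I'll bring the wrist camera over the hob.

```bash
cat >> h.py <<'E'
np.set_printoptions(precision=4,suppress=True)
def rel(X,yaw=None,s=None):
    "world TCP target, yaw of tool y axis -> tool shift & turn"
    s=s or monitor.read_state(); M=R.from_rotvec(s['tcp_rot']).as_matrix()
    d=M.T@(np.array(X)-s['tool_pos'])
    t=0
    if yaw is not None:
        y=M.T@np.array([np.cos(yaw),np.sin(yaw),0]); t=np.arctan2(-y[0],y[1])
        t=(t+np.pi/2)%np.pi-np.pi/2
    return d.round(4),round(t,4),s['q'][5]
E
python3 -c "
from h import *
s=monitor.read_state();print(s,R.from_rotvec(s['tcp_rot']).as_matrix());p=cam('wrist');print(p['hand_eye'],p['intrinsics'],p['distortion'])
print(rel([.52,.0,.26]))"
```

```text
{'time': 1.4, 'q': array([ 1.1151,  0.2639,  1.604 , -0.    ,  1.2737, -0.0369]), 'joint_vel': array([ 0.0004, -0.0008,  0.0005, -0.0007, -0.0014, -0.0001]), 'joint_torque': array([ -0.    , -51.5064, -36.7702,   0.0001,   0.0012,  -0.    ]), 'tool_pos': array([0.2745, 0.6167, 0.2095]), 'tcp_rot': array([0.653 , 3.073 , 0.0001]), 'wrist_force': array([-0.9185,  0.3207,  0.1663]), 'torque': array([0.0118, 0.0228, 0.0034]), 'grip_force': 0.0, 'width': 0.9970498006820977} [[-0.9136  0.4066  0.    ]
 [ 0.4066  0.9136  0.    ]
 [-0.      0.     -1.    ]]
[[ 0.0012  0.9445  0.3284  0.0845]
 [ 1.     -0.001  -0.0006  0.0005]
 [-0.0002  0.3284 -0.9445 -0.1649]
 [ 0.      0.      0.      1.    ]] [[321.2671   0.     270.7002]
 [  0.     321.2671 205.6693]
 [  0.       0.       1.    ]] [-0.0741  0.      0.      0.      0.    ]
(array([-0.475 , -0.4635, -0.0505]), 0, np.float64(-0.03690976353349542))
```

Call:
step_arm(
  series=[-0.494, -0.433, 0, 0, -0.494, -0.433, 0, 0, -0.494, -0.433, 0, 0, -0.494, -0.433, 0, 0, -0.494, -0.433, 0, 0, -0.494, -0.433, 0, 0, -0.494, -0.433, 0, 0, -0.494, -0.433, 0, 0],
)

```text
time: 2.45
tool_pos: [0.4847, 0.1608, 0.21]
tcp_rot: [0.653, 3.072, 0.001]
wrist_force: [1.3, 0.7, 0.0]
width: 1.002
grip_force: 0.0
```

```bash
python3 -c "
from h import *
s=monitor.read_state();print(s['time'],s['tool_pos'],s['tcp_rot'],s['q']);print(rel([.55,.02,.21]),rel([.55,-.2,.21]))
p=cam('wrist');save(p,'w1.png')
for l,z in [('socket',.06),('shaft_tip',.088)]:
  print(l,[(b['point'],b['score'],onz(p,b['point'],z)) for b in viewer.spot_point(p,l)[:2]])"
```

```text
2.45 [0.4847 0.1608 0.21  ] [0.6526 3.0718 0.0011] [ 0.2716 -0.0508  1.9495  0.0001  1.2415 -0.8806]
(array([-0.1169, -0.1021,  0.    ]), 0, np.float64(-0.8805820560838427)) (array([-0.2063, -0.3031, -0.0001]), 0, np.float64(-0.8805820560838427))
socket [([225.3, 348.1], 0.77, array([0.6575, 0.0229, 0.06  ]))]
shaft_tip [([140.4, 292.0], 0.55, array([ 0.5317, -0.0108,  0.088 ]))]
```

Call:
step_arm(
  series=[-0.117, -0.102, 0, 0, -0.117, -0.102, 0, 0, -0.117, -0.102, 0, 0, -0.117, -0.102, 0, 0],
)

```text
time: 3.1
tool_pos: [0.5499, 0.0216, 0.2094]
tcp_rot: [-0.656, -3.072, -0.001]
wrist_force: [-0.4, 0.2, -0.5]
width: 1.0
grip_force: 0.0
```

```bash
cat > b.py <<'E'
from h import *
import sys
s=monitor.read_state();print(s['time'],s['tool_pos'],s['q'],s['joint_vel'].max())
p=cam('wrist');save(p,sys.argv[1])
for a in sys.argv[2:]:
  l,z=a.split(':')
  print(l,[(np.round(b['point'],1),round(b['score'],2),onz(p,b['point'],float(z))) for b in viewer.spot_point(p,l)[:3]])
E
python3 b.py w2.png socket:.06 shaft_tip:.088 cartridge:0 knob:0 knob_seat:.016; python3 -c "
from h import *
print(rel([.53,-.2,.21]))"
```

```text
3.1 [0.5499 0.0216 0.2094] [-0.0062  0.0285  1.8721  0.0004  1.2411 -1.1566] 0.03859025798419568
socket [(array([310.6, 263.6]), 0.66, array([0.653, 0.025, 0.06 ]))]
shaft_tip [(array([226.4, 186.3]), 0.59, array([ 0.5299, -0.0135,  0.088 ]))]
cartridge [(array([131.4, 293.7]), 0.96, array([ 0.6314, -0.2265,  0.    ])), (array([ 61.2, 293.2]), 0.74, array([ 0.5909, -0.3226,  0.    ]))]
knob [(array([ 76.4, 212.6]), 0.93, array([ 0.4992, -0.2271,  0.    ])), (array([ 23.3, 227.7]), 0.91, array([ 0.4862, -0.3093,  0.    ]))]
knob_seat [(array([  9.8, 235. ]), 0.72, array([ 0.486 , -0.3184,  0.016 ])), (array([ 70.4, 218. ]), 0.56, array([ 0.5008, -0.2264,  0.016 ])), (array([  9.1, 299.1]), 0.43, array([ 0.5639, -0.3881,  0.016 ]))]
(array([-0.0731, -0.212 , -0.0006]), 0, np.float64(-1.1570445929273094))
```

View pics/w2.png

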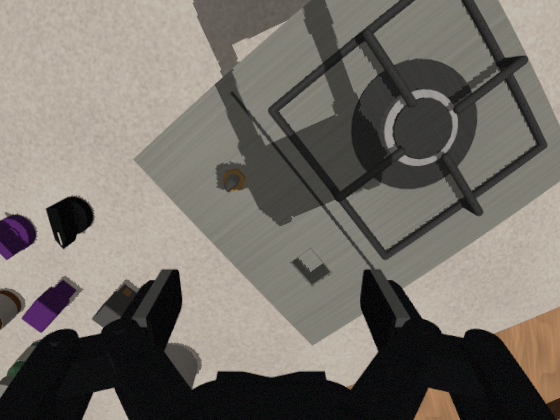

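```bash
python3 -c "
import cv2,numpy as np
a=cv2.imread('pics/w2.png');f=lambda x,y,n=25:cv2.resize(a[y-n:y+n,x-n:x+n],(400,400),interpolation=cv2.INTER_CUBIC)
cv2.imwrite('pics/c2.png',np.hstack([f(231,180),f(311,265)]))
from h import *
" ; cat > c.py <<'E'
from h import *
import json
E
python3 - <<'E'
from h import *
p=cam('wrist')
for uv in [(135,160),(313,345)]: print(onz(p,uv,.06))
E
```

```text
[ 0.4727 -0.0907  0.06  ]
[ 0.7608 -0.0118  0.06  ]
```

View pics/c2.png

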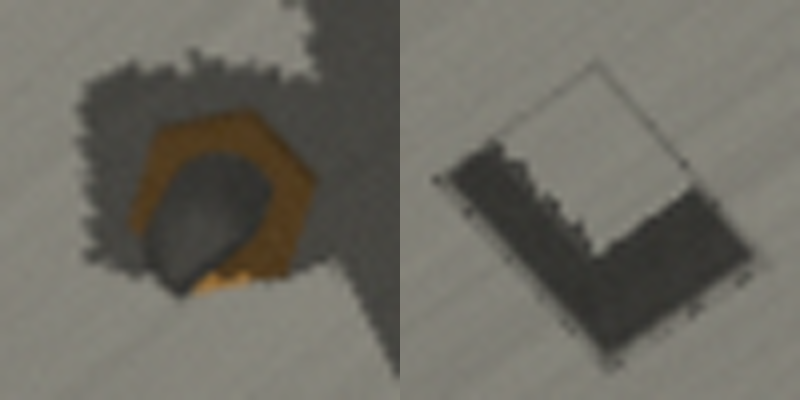

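Call:
step_arm(
  series=[-0.073, -0.212, 0, 0, -0.073, -0.212, 0, 0, -0.073, -0.212, 0, 0, -0.073, -0.212, 0, 0, -0.073, -0.212, 0, 0, -0.073, -0.212, 0, 0],
)

```text
time: 4.2
tool_pos: [0.5299, -0.2006, 0.2094]
tcp_rot: [-0.653, -3.073, -0.001]
wrist_force: [0.1, 0.1, -0.4]
width: 1.0
grip_force: 0.0
```

```bash
python3 b.py w3.png socket:.06 shaft_tip:.088 cartridge:0 knob:0 knob_seat:.016
```

```text
4.2 [ 0.5299 -0.2006  0.2094] [-0.4062  0.0599  1.8393  0.0007  1.2427 -1.5586] 0.018221876592071
socket [(array([508.3, 206.4]), 0.65, array([0.6582, 0.0255, 0.06  ]))]
shaft_tip [(array([465.9, 111.1]), 0.7, array([ 0.533, -0.012,  0.088]))]
cartridge [(array([283.4, 251.1]), 0.88, array([ 0.6357, -0.2286,  0.    ])), (array([201.7, 245.2]), 0.56, array([ 0.5851, -0.3219,  0.    ]))]
knob [(array([240.2, 152.9]), 0.68, array([ 0.4976, -0.2244,  0.    ]))]
knob_seat [(array([238.3, 157.9]), 0.89, array([ 0.4999, -0.2263,  0.016 ])), (array([466.3, 106.2]), 0.48, array([0.5481, 0.0284, 0.016 ]))]
```

View pics/w3.png

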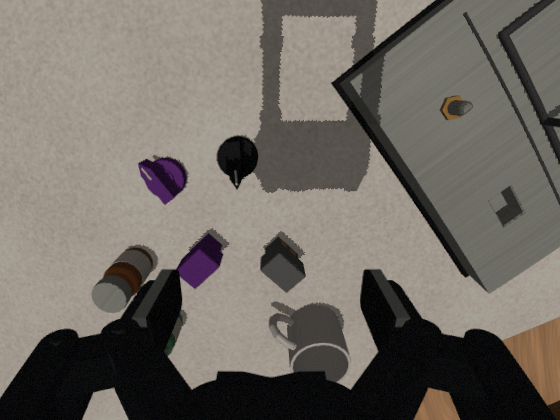

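Here the grey cartridge is at (283,262) and the black knob at (237,157) with its nose downward. The purple look-alikes are at (200,260) and (163,178). The shaft is at (458,107), the socket at (508,206), and the mug stands near at (315,340). Next is a close crop of the chosen items.

```bash
python3 -c "
import cv2,numpy as np
a=cv2.imread('pics/w3.png');f=lambda x,y,n,s=300:cv2.resize(cv2.convertScaleAbs(a[y-n:y+n,x-n:x+n],alpha=1.6),(s,s),interpolation=cv2.INTER_CUBIC)
b=cv2.imread('pics/w2.png')
A=np.hstack([f(458,107,20),f(238,160,30)]);c=f(283,262,36);a=b
cv2.imwrite('pics/c3.png',np.vstack([A,np.hstack([c,f(231,180,20)])]))
from h import *
"
```

```text
(no output)
```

View pics/c3.png

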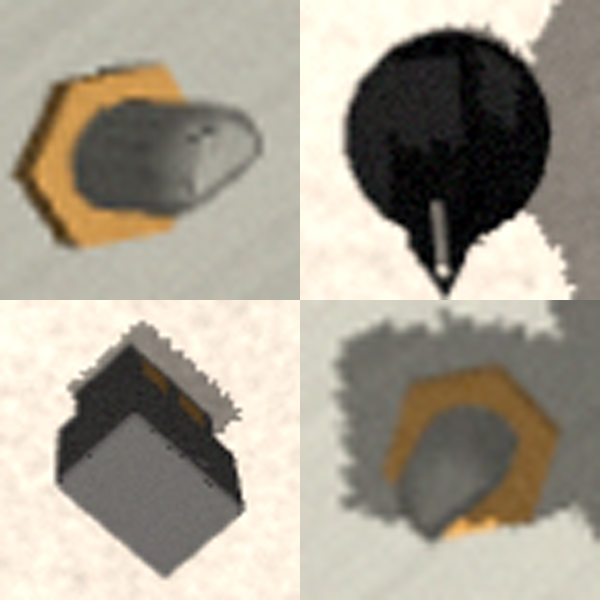

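```bash
cat > d.py <<'E'
from h import *
p=cam('wrist')
ang=lambda v:np.arctan2(v[1],v[0])
C=[onz(p,(247+x*.24,226+y*.24),.056) for x,y in [(57,183),(135,113),(243,210),(165,277)]]
C=np.array(C);print(C,C.mean(0)); 
for i in range(4): d=C[(i+1)%4]-C[i];print('side',np.linalg.norm(d),ang(d))
K=[onz(p,(208+x*.2,130+y*.2),z) for x,y,z in [(438,203,.042),(443,270,.042)] for x,y in [(x-300,y)]]
print('nose line',K,ang(K[1]-K[0]))
F=[onz(p,uv,.088) for uv in [(472.4,107.7),(462.7,115.3)]];print('flat edge',F,ang(F[1]-F[0]))
t=cam('top');s=cam('scene')
for l in ['cartridge','knob','knob_seat','shaft_tip','socket']:
    g=[[b['point'] for b in viewer.spot_point(q,l)[:3]] for q in (p,t,s)]
    import itertools
    best=min(((lambda r:(max(r[1]),r[0]))(tri([(p,a),(t,b),(s,c)])) for a,b,c in itertools.product(*[x[:3] for x in g])if np.linalg.norm(onz(p,a,.03)[1]+.22)<.06 or l in('shaft_tip','socket')),key=lambda v:v[0],default=None)
    print(l,best)
E
python3 d.py
```

```text
[[ 0.6201 -0.2518  0.056 ]
 [ 0.6091 -0.224   0.056 ]
 [ 0.6485 -0.2087  0.056 ]
 [ 0.6598 -0.2367  0.056 ]] [ 0.6344 -0.2303  0.056 ]
side 0.029890420633273403 1.9477141018811752
side 0.04224061822191984 0.37015078701172405
side 0.03012581697302178 -1.1873733942750015
side 0.04243881610230221 -2.776942222584797
nose line [array([ 0.5079, -0.2304,  0.042 ]), array([ 0.5215, -0.2358,  0.042 ])] -0.3773742146834592
flat edge [array([ 0.5323, -0.0055,  0.088 ]), array([ 0.5353, -0.0156,  0.088 ])] -1.2795558717062485
cartridge None
knob (np.float64(0.004368906237596877), array([ 0.4955, -0.2328, -0.0108]))
knob_seat (np.float64(0.004766141224911385), array([ 0.5007, -0.2282,  0.0259]))
shaft_tip (np.float64(0.0022356268964949634), array([ 0.5318, -0.0113,  0.0921]))
socket (np.float64(0.0022017705441945345), array([0.6545, 0.0208, 0.0616]))
```

```bash
python3 -c "
from h import *
print(rel([.6345,-.230,.12],.37+np.pi/2),rel([.6345,-.230,.028],.37+np.pi/2))"
```

```text
(array([-0.1072,  0.0165,  0.0894]), np.float64(-0.7888), np.float64(-1.5592845101523134)) (array([-0.1072,  0.0165,  0.1814]), np.float64(-0.7888), np.float64(-1.5592845101523134))
```

Call:
step_arm(
  series=[-0.107, 0.0165, 0, -0.79, -0.107, 0.0165, 0, -0.79, -0.107, 0.0165, 0.04, -0.79, -0.107, 0.0165, 0.08, -0.79, -0.107, 0.0165, 0.09, -0.79, -0.107, 0.0165, 0.09, -0.79, -0.107, 0.0165, 0.09, -0.79],
  gripper=0.7,
  newtons=40,
)

```text
time: 6.28
tool_pos: [0.6351, -0.2302, 0.1206]
tcp_rot: [-0.578, 3.086, -0.001]
wrist_force: [0.6, -0.2, 0.5]
width: 0.697
grip_force: 0.0
```

```bash
python3 b.py w4.png cartridge:0; python3 - <<'E'
from h import *
print(monitor.read_state()['width'],rel([.6345,-.230,.028],.37+np.pi/2))
a=cv2.imread('pics/w4.png')[100:420,80:480];cv2.imwrite('pics/c4.png',cv2.resize(a,None,fx=1.8,fy=1.8))
E
```

```text
6.275 [ 0.6351 -0.2302  0.1206] [-0.3847  0.3275  1.6913  0.      1.1211 -2.3259] 0.0001300903944429256
cartridge [(array([270.6, 190.9]), 0.98, array([ 0.6357, -0.2299,  0.    ])), (array([192.5, 106.3]), 0.59, array([ 0.5894, -0.3199,  0.    ]))]
0.7018387293352215 (array([0.0009, 0.0008, 0.0932]), np.float64(0.0007), np.float64(-2.326158866203984))
```

View pics/c4.png

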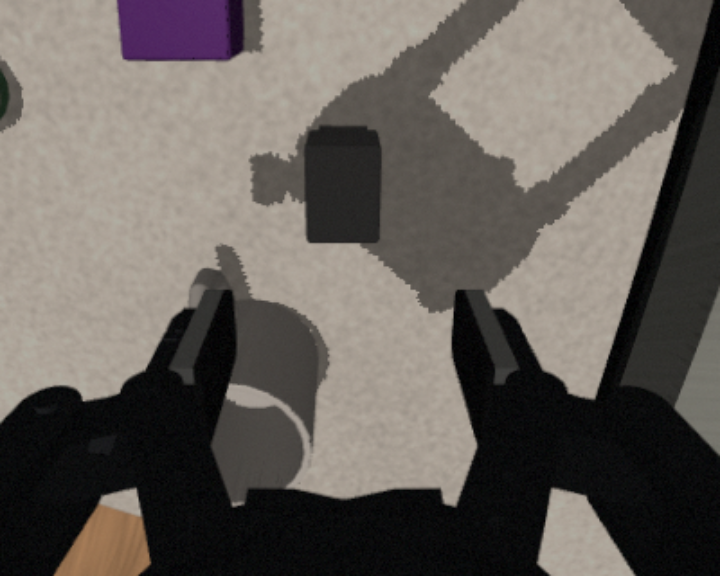

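The grey cartridge is square between the fingers at about crop (343,190), and the mug is clear below. I'll descend and grip.

Call:
step_arm(
  series=[0.0005, 0.0005, 0.04, 0, 0.0005, 0.0005, 0.075, 0, 0.0005, 0.0005, 0.0925, 0, 0.0005, 0.0005, 0.0925, 0],
)

```text
time: 6.88
tool_pos: [0.6329, -0.2293, 0.026]
tcp_rot: [0.579, -3.086, -0.002]
wrist_force: [0.5, -0.2, 0.1]
width: 0.702
grip_force: 0.0
```

Call:
step_arm(
  series=[0, 0, 0, 0, 0, 0, 0, 0, 0, 0, 0, 0, 0, 0, 0, 0, 0, 0, 0, 0],
  gripper=0.2,
  newtons=50,
)

```text
time: 7.5
tool_pos: [0.6357, -0.2304, 0.0295]
tcp_rot: [-0.579, 3.084, -0.004]
wrist_force: [0.6, 0.5, 6.2]
width: 0.352
grip_force: 50.1
```

Call:
step_arm(
  series=[0, 0, -0.05, 0, 0, 0, -0.11, 0, 0, 0, -0.11, 0, 0, 0, -0.11, 0],
)

```text
time: 8.0
tool_pos: [0.6334, -0.2295, 0.1371]
tcp_rot: [0.58, -3.088, 0.0]
wrist_force: [-0.8, 0.1, -0.0]
width: 0.345
grip_force: 49.9
```

```bash
python3 b.py w5.png cartridge:.11; python3 - <<'E'
from h import *
p=cam('wrist')
print(monitor.read_state()['tool_pos'],rel([.655,.022,.138],.267+np.pi/2))
a=cv2.imread('pics/w5.png')[230:420,150:390];cv2.imwrite('pics/c5.png',cv2.convertScaleAbs(cv2.resize(a,None,fx=3,fy=3,interpolation=cv2.INTER_CUBIC),alpha=1.8))
E
```

```text
8.0 [ 0.6334 -0.2295  0.1371] [-0.3845  0.3116  1.68   -0.      1.15   -2.3266] 0.03877847749813829
cartridge [(array([194. , 105.3]), 0.72, array([ 0.576 , -0.2991,  0.11  ])), (array([272.3, 228.7]), 0.68, array([ 0.6314, -0.2288,  0.11  ]))]
[ 0.6319 -0.2289  0.1343] (array([-0.1125,  0.2254, -0.0033]), np.float64(0.1042), np.float64(-2.326578253173482))
```

View pics/c5.png

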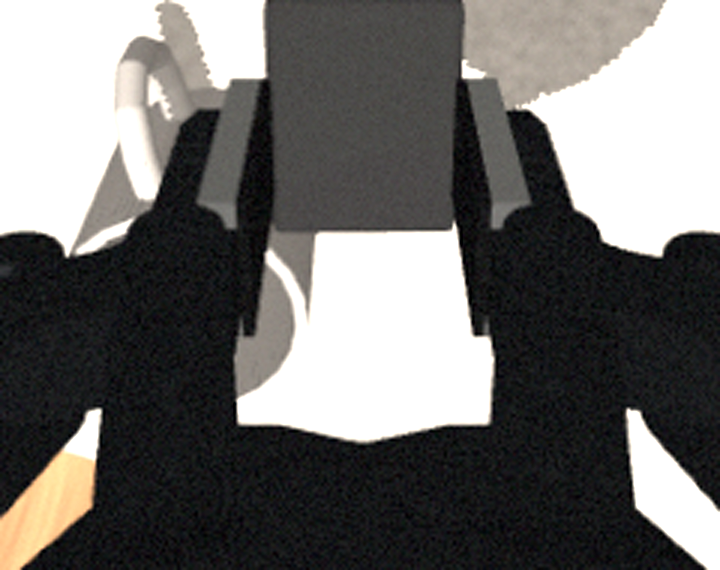

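```bash
cat >> h.py <<'E'
def avg(n=6):
    P=[];Y=[]
    for i in range(n):
        s=monitor.read_state();M=R.from_rotvec(s['tcp_rot']).as_matrix();P.append(s['tool_pos']);Y.append(np.arctan2(M[1,1],M[0,1]));p=viewer.read_camera('wrist')
    P=np.array(P);return P.mean(0),P.std(0),np.mean(Y),p
def tool_on(p,uv,z):
    q=dict(p);q['Tw']=np.array(p['hand_eye']);return onz(q,uv,z)
E
python3 - <<'E'
from h import *
P,sd,Y,p=avg();print(P,sd,Y,monitor.read_state()['time'])
g=p['image'].mean(2)
for c in (262,271,280): print(c,g[205:312:3,c].round().astype(int).tolist())
for r in (250,280,300): print(r,g[r,225:320:2].round().astype(int).tolist())
for uv in [(271,306),(271,230)]: print(tool_on(p,uv,-.028))
E
```

```text
[ 0.6325 -0.2291  0.1349] [0.0004 0.0002 0.0005] 1.9420042481411446 8.45
262 [32, 31, 35, 34, 32, 34, 36, 34, 33, 42, 41, 41, 42, 39, 41, 40, 42, 42, 41, 39, 43, 41, 43, 41, 42, 41, 41, 39, 40, 40, 43, 40, 41, 41, 110, 170]
271 [35, 34, 30, 35, 35, 34, 32, 30, 29, 41, 42, 42, 40, 39, 42, 42, 43, 43, 41, 42, 42, 42, 40, 40, 38, 41, 41, 39, 41, 42, 42, 42, 40, 41, 109, 169]
280 [36, 33, 35, 33, 30, 36, 32, 31, 33, 42, 41, 42, 42, 42, 41, 42, 42, 40, 41, 43, 42, 45, 40, 43, 41, 42, 41, 41, 42, 41, 42, 40, 43, 40, 107, 164]
250 [171, 165, 165, 166, 166, 169, 167, 35, 43, 43, 40, 42, 42, 41, 40, 40, 41, 42, 38, 43, 41, 41, 39, 42, 43, 43, 40, 42, 43, 40, 42, 39, 44, 42, 41, 39, 41, 38, 40, 36, 92, 93, 94, 91, 94, 95, 94, 98]
280 [54, 54, 55, 47, 9, 7, 6, 6, 35, 39, 40, 42, 40, 43, 42, 40, 39, 42, 43, 40, 41, 44, 45, 41, 45, 40, 43, 39, 43, 44, 42, 41, 40, 43, 40, 42, 45, 41, 11, 4, 7, 2, 9, 52, 53, 54, 54, 56]
300 [69, 66, 6, 15, 9, 6, 6, 11, 31, 41, 41, 45, 44, 37, 43, 40, 41, 41, 44, 39, 41, 40, 40, 36, 43, 41, 42, 40, 42, 41, 41, 38, 41, 41, 42, 41, 38, 38, 24, 10, 7, 10, 7, 16, 26, 69, 66, 66]
[-0.0176  0.0005 -0.028 ]
[ 0.0247  0.0004 -0.028 ]
```

```bash
python3 - <<'E'
from h import *
print(rel([.715,.038,.155],.267+np.pi/2))
E
```

```text
(array([-0.1731,  0.2197, -0.0188]), np.float64(0.1042), np.float64(-2.3266167488200566))
```

Call:
step_arm(
  series=[0, 0, -0.019, 0.104, -0.05, 0.06, -0.019, 0.104, -0.09, 0.11, -0.019, 0.104, -0.13, 0.165, -0.019, 0.104, -0.173, 0.22, -0.019, 0.104, -0.173, 0.22, -0.019, 0.104, -0.173, 0.22, -0.019, 0.104],
)

```text
time: 9.32
tool_pos: [0.7154, 0.0411, 0.1556]
tcp_rot: [0.424, -3.113, -0.001]
wrist_force: [-1.0, -0.0, -1.2]
width: 0.352
grip_force: 49.9
```

```bash
python3 - <<'E'
from h import *
P,sd,Y,p=avg(4);print(P,sd,Y,monitor.read_state()['time'])
print([(b['point'],b['score'],tool_on(p,b['point'],P[2]-.06)) for b in viewer.spot_point(p,'socket')])
save(p,'w6.png')
u=viewer.spot_point(p,'socket')[0]['point'] if viewer.spot_point(p,'socket') else (270,150)
x,y=map(int,u);x0=max(x-45,0);y0=max(y-35,0);print(x0,y0)
cv2.imwrite('pics/c6.png',cv2.convertScaleAbs(cv2.resize(np.ascontiguousarray(p['image'][y0:y0+70,x0:x0+90,::-1]),None,fx=8,fy=8,interpolation=cv2.INTER_CUBIC),alpha=1.5))
E
```

```text
[0.715  0.0389 0.1556] [0.0003 0.0014 0.    ] 1.839708384329578 9.525
[([275.5, 130.5], 0.64, array([0.0571, 0.0041, 0.0956]))]
230 95
```

View pics/c6.png

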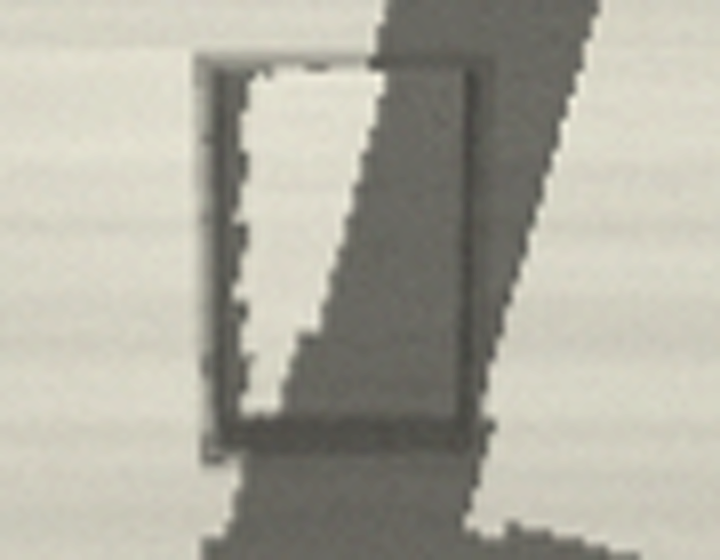

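```bash
python3 - <<'E'
from h import *
P,sd,Y,p=avg(3);print(P,Y)
f=lambda x,y:tool_on(p,(230-.4+x/8,95-.4+y/8),P[2]-.06)
for a in [(200,257),(490,257),(346,54),(346,460),(346,257),(198,52),(490,58),(208,462)]: print(a,f(*a))
E
```

```text
[0.715  0.0368 0.1561] 1.836388778611462
(200, 257) [ 0.06   -0.0125  0.0961]
(490, 257) [0.06   0.0163 0.0961]
(346, 54) [0.0795 0.0019 0.0961]
(346, 460) [0.0397 0.0021 0.0961]
(346, 257) [0.06   0.002  0.0961]
(198, 52) [ 0.0797 -0.0125  0.0961]
(490, 58) [0.0791 0.016  0.0961]
(208, 462) [ 0.0395 -0.012   0.0961]
```

Call:
step_arm(
  series=[0.0565, 0.0015, 0, 0, 0.0565, 0.0015, 0, 0, 0.0565, 0.0015, 0.03, 0, 0.0565, 0.0015, 0.055, 0, 0.0565, 0.0015, 0.055, 0, 0.0565, 0.0015, 0.055, 0],
)

```text
time: 10.58
tool_pos: [0.6614, 0.0246, 0.1023]
tcp_rot: [-0.418, 3.112, -0.0]
wrist_force: [0.8, 0.3, 0.1]
width: 0.35
grip_force: 49.9
```

Call:
step_arm(
  series=[0, 0, 0.004, 0, 0, 0, 0.008, 0, 0, 0, 0.012, 0, 0, 0, 0.012, 0],
)

```text
time: 11.08
tool_pos: [0.6604, 0.0247, 0.0894]
tcp_rot: [-0.418, 3.113, -0.0]
wrist_force: [0.4, -0.3, 0.4]
width: 0.353
grip_force: 50.1
```

Call:
step_arm(
  series=[0, 0, 0.003, 0, 0, 0, 0.006, 0, 0, 0, 0.006, 0],
)

```text
time: 11.45
tool_pos: [0.6599, 0.0247, 0.0825]
tcp_rot: [0.418, -3.113, -0.0]
wrist_force: [-1.0, -0.8, -1.0]
width: 0.349
grip_force: 50.0
```

Call:
step_arm(
  series=[0, 0, 0.005, 0, 0, 0, 0.01, 0, 0, 0, 0.014, 0, 0, 0, 0.017, 0, 0, 0, 0.018, 0, 0, 0, 0.018, 0],
)

```text
time: 12.2
tool_pos: [0.66, 0.0247, 0.0655]
tcp_rot: [0.418, -3.113, -0.0]
wrist_force: [-3.1, 0.3, 3.7]
width: 0.344
grip_force: 50.6
```

Call:
step_arm(
  series=[0, 0, 0.002, 0, 0, 0, 0.002, 0, 0, 0, 0.002, 0],
)

```text
time: 12.58
tool_pos: [0.6601, 0.0246, 0.0654]
tcp_rot: [0.418, -3.113, 0.0]
wrist_force: [-7.6, -0.6, 12.8]
width: 0.351
grip_force: 51.6
```

Call:
step_arm(
  series=[0, 0, 0, 0, 0, 0, 0, 0, 0, 0, 0, 0],
  gripper=0.6,
)

```text
time: 12.95
tool_pos: [0.6602, 0.0247, 0.0626]
tcp_rot: [0.419, -3.113, -0.0]
wrist_force: [-1.0, 0.5, -0.1]
width: 0.599
grip_force: 0.0
```

Call:
step_arm(
  series=[0, 0, -0.03, 0, 0, 0, -0.08, 0, 0.0, 0, -0.1, 0, 0, 0, -0.1, 0, 0, 0, -0.1, 0],
)

```text
time: 13.58
tool_pos: [0.6589, 0.0247, 0.1608]
tcp_rot: [0.418, -3.111, -0.001]
wrist_force: [-0.5, -0.1, -0.3]
width: 0.6
grip_force: 0.0
```

```bash
python3 - <<'E'
from h import *
p=cam('wrist');s=monitor.read_state();print(s['time'],s['tool_pos'],s['width'])
save(p,'w7.png')
g=p['image'].mean(2)
for l,z in [('cartridge',.036),('shaft_tip',.088)]: print(l,[(b['point'],b['score'],onz(p,b['point'],z)) for b in viewer.spot_point(p,l)])
X=np.array([.6575,.0235,.092]);print(proj(p,X))
# show: region around cartridge
x,y=map(int,proj(p,X))
im=p['image'][:,:,::-1]
cv2.imwrite('pics/c7.png',cv2.resize(np.ascontiguousarray(im[max(0,y-100):y+70,max(0,x-120):x+120]),None,fx=3,fy=3,interpolation=cv2.INTER_CUBIC))
print(rel([.48,-.05,.21],1.19))
E
```

```text
13.625 [0.6586 0.0247 0.1603] 0.6021555829799412
cartridge [([271.5, 189.3], 0.96, array([0.6584, 0.0258, 0.036 ]))]
shaft_tip [([267.3, 20.6], 0.75, array([ 0.5316, -0.0123,  0.088 ]))]
[269.1685 207.5344]
(array([ 0.1923, -0.0248, -0.0489]), np.float64(0.648), np.float64(-1.8383501253510273))
```

View pics/c7.png

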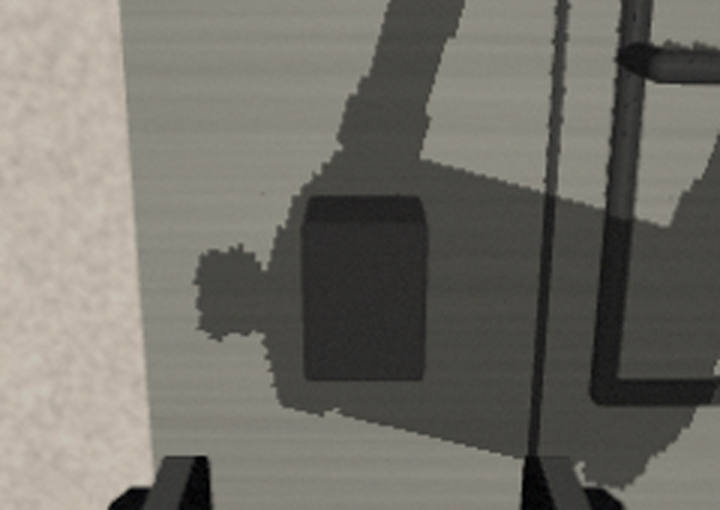

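Call:
step_arm(
  series=[0.06, 0, 0, 0, 0.072, 0, 0, 0, 0.072, 0, 0, 0, 0.072, 0, 0, 0],
)

```text
time: 14.22
tool_pos: [0.5922, 0.0058, 0.1636]
tcp_rot: [-0.418, 3.112, -0.0]
wrist_force: [0.0, -0.1, 0.2]
width: 0.6
grip_force: 0.0
```

```bash
python3 - <<'E'
from h import *
P,sd,Y,p=avg(4);print(P,sd,Y,monitor.read_state()['time'])
save(p,'w8.png')
W=viewer.spot_point(p,'shaft_tip');print([(b['point'],b['score'],tool_on(p,b['point'],P[2]-.088)) for b in W])
x,y=map(int,W[0]['point']);x0,y0=x-20,max(y-20,0);print(x0,y0)
im=cv2.convertScaleAbs(cv2.resize(np.ascontiguousarray(p['image'][y0:y0+40,x0:x0+40,::-1]),(600,600),interpolation=cv2.INTER_CUBIC),alpha=1.7)
cv2.imwrite('pics/c8.png',im)
E
```

```text
[0.5922 0.0058 0.1635] [0.0001 0.     0.0001] 1.838141012335584 14.425
[([267.0, 124.0], 0.71, array([ 0.0639, -0.0024,  0.0755]))]
247 104
```

View pics/c8.png

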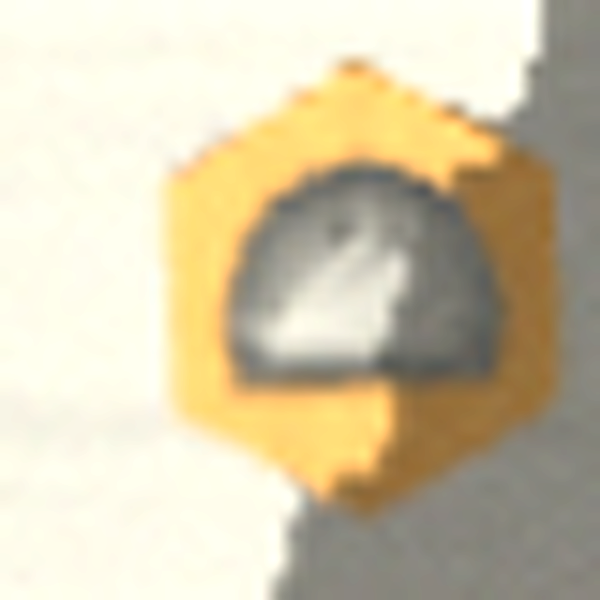

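```bash
python3 - <<'E'
from h import *
P,sd,Y,p=avg(1)
f=lambda x,y,z:tool_on(p,(247-.47+x/15,104-.47+y/15),P[2]-z)
for a in [(228,310,.084),(503,310,.084),(365,380,.084),(365,163,.066),(365,62,.065),(365,515,.065)]: print(a,f(*a))
s=monitor.read_state();print(s['tool_pos'])
print(rel([.499,-.227,.16],1.192),rel([.53,-.2,.16],1.192))
E
```

```text
(228, 310, 0.084) [ 0.0634 -0.0064  0.0792]
(503, 310, 0.084) [0.0634 0.0072 0.0792]
(365, 380, 0.084) [0.06   0.0004 0.0792]
(365, 163, 0.066) [0.0695 0.0004 0.0972]
(365, 62, 0.065) [0.0746 0.0004 0.0982]
(365, 515, 0.065) [0.0509 0.0004 0.0982]
[0.5914 0.0058 0.1631]
(array([ 0.1506, -0.2001,  0.003 ]), np.float64(0.6463), np.float64(-1.8705667448383911)) (array([ 0.1136, -0.1823,  0.0031]), np.float64(0.6463), np.float64(-1.8705667448383911))
```

```bash
python3 - <<'E'
from h import *
print(rel([.555,-.249,.16],1.192))
E
```

```text
(array([ 0.1024, -0.2361,  0.0031]), np.float64(0.6463), np.float64(-1.8705667448383911))
```

Call:
step_arm(
  series=[0.02, -0.05, 0, 0.15, 0.04, -0.1, 0, 0.3, 0.065, -0.15, 0, 0.45, 0.085, -0.2, 0, 0.6, 0.102, -0.236, 0.003, 0.646, 0.102, -0.236, 0.003, 0.646, 0.102, -0.236, 0.003, 0.646],
  gripper=0.55,
)

```text
time: 15.4
tool_pos: [0.5548, -0.2485, 0.1598]
tcp_rot: [-0.592, -3.085, -0.001]
wrist_force: [-0.2, 0.4, -0.5]
width: 0.553
grip_force: 0.0
```

```bash
python3 - <<'E'
from h import *
P,sd,Y,p=avg(3);print(P,sd,Y,monitor.read_state()['time'])
save(p,'w9.png')
for l,z in [('knob',0),('knob_seat',.016)]:
  print(l,[(b['point'],b['score'],tool_on(p,b['point'],P[2]-z),onz({**p,'Tw':cam('wrist')['Tw']},b['point'],z)) for b in viewer.spot_point(p,l)[:2]])
im=p['image'].astype(int);g=im.max(2)
m=((g<60)).astype(np.uint8)
n,lab,st,ce=cv2.connectedComponentsWithStats(m)
for i in range(1,n):
  if st[i][4]>150: print(st[i],ce[i])
k=viewer.spot_point(p,'knob')[0]['point'];i=lab[int(k[1]),int(k[0])]
if i:
  M=(lab==i); yy,xx=np.nonzero(M)
  Q=np.array([tool_on(p,(x,y),P[2]-.016)[:2] for x,y in zip(xx,yy)])
  print('ext',Q.min(0),Q.max(0))
  x,y,w,h=st[i][:4]
  roi=g[y:y+h,x:x+w]; 
  # white line pixels
  Ln=np.argwhere((im[y:y+h,x:x+w].min(2)>70)&(cv2.erode(cv2.morphologyEx(M.astype(np.uint8),cv2.MORPH_CLOSE,np.ones((9,9))),np.ones((3,3)))[y:y+h,x:x+w]>0))
  T=np.array([tool_on(p,(b+x,a+y),P[2]-.042)[:2] for a,b in Ln]);print(len(T))
  if len(T)>5: v=np.linalg.svd(T-T.mean(0))[2][0];print(T.mean(0),v)
  for r in range(h):
     if r%2==0: q=np.nonzero(M[y+r])[0];print(y+r,q.min(),q.max(),end=' | ')
E
```

```text
[ 0.5549 -0.2481  0.1599] [0.0001 0.0003 0.0001] 1.192690241177159 15.55
knob [([265.7, 120.6], 0.72, array([ 0.0603, -0.0043,  0.1599]), array([ 0.4975, -0.2295,  0.    ])), ([183.3, 145.2], 0.55, array([ 0.0363, -0.0879,  0.1599]), array([ 0.489 , -0.3161,  0.    ]))]
knob_seat [([269.1, 122.3], 0.82, array([ 0.0599, -0.0009,  0.1439]), array([ 0.499 , -0.2268,  0.016 ])), ([176.5, 148.1], 0.61, array([ 0.0359, -0.0904,  0.1439]), array([ 0.4882, -0.319 ,  0.016 ]))]
[ 384    0  163  293 9165] [459.8648 139.8607]
[529  60  24  18 311] [539.8424  68.7203]
[ 244   97   49   63 1984] [267.937  123.2747]
[151 120  54  46 698] [181.8195 139.7951]
[189 214  55  41 705] [222.9518 232.6865]
[  94  228   64   65 1377] [128.2186 260.1278]
[    4   258   534   162 39016] [270.6715 365.5704]Traceback (most recent call last):
  File "<stdin>", line 11, in <module>
ValueError: only the last four pictures can be asked about
```

```bash
python3 - <<'E'
from h import *
P,sd,Y,p=avg(2);g=p['image'].astype(int)[90:170,235:305]
M=(g.max(2)<60).astype(np.uint8);M=cv2.morphologyEx(M,cv2.MORPH_CLOSE,np.ones((7,7)))
for r in range(6,72,2):
  q=np.nonzero(M[r])[0]
  if len(q): print(r+90,q.min()+235,q.max()+235,end=' | ')
L=np.argwhere((g.min(2)>65)&(cv2.erode(M,np.ones((3,3)))>0));print('\n',(L+[90,235]).tolist())
T=np.array([tool_on(p,(b+235,a+90),P[2]-.042)[:2] for a,b in L])
if len(T)>5: print(T.mean(0),np.linalg.svd(T-T.mean(0))[2][0])
for uv,z in [((244,118),.016),((292,118),.016),((268,97),.016),((268,159),.042)]: print(tool_on(p,uv,P[2]-z))
E
```

```text
98 263 275 | 100 258 280 | 102 254 283 | 104 252 285 | 106 250 287 | 108 249 289 | 110 248 290 | 112 247 291 | 114 246 292 | 116 246 292 | 118 245 292 | 120 245 292 | 122 245 293 | 124 245 292 | 126 245 292 | 128 246 292 | 130 246 291 | 132 247 291 | 134 248 290 | 136 249 288 | 138 251 287 | 140 252 285 | 142 254 283 | 144 257 280 | 146 261 276 | 148 262 275 | 150 264 274 | 152 265 273 | 154 266 272 | 156 267 271 | 158 268 269 | 
 [[136, 268], [136, 269], [137, 269], [138, 268], [138, 269], [139, 268], [139, 269], [140, 268], [140, 269], [141, 268], [141, 269], [142, 268], [142, 269], [143, 269], [144, 269], [145, 269], [146, 268], [146, 269], [147, 269], [148, 269], [149, 268], [149, 269], [150, 268], [150, 269], [151, 268], [151, 269], [152, 268], [152, 269]]
[ 0.0433 -0.0012] [-1.     -0.0009]
[ 0.0639 -0.0244  0.1441]
[0.0639 0.0205 0.1441]
[ 0.0827 -0.0019  0.1441]
[ 0.03   -0.0018  0.1181]
```

Call:
step_arm(
  series=[0.05, -0.001, 0, 0, 0.06, -0.001, 0.03, 0, 0.06, -0.001, 0.07, 0, 0.06, -0.001, 0.11, 0, 0.06, -0.001, 0.13, 0, 0.06, -0.001, 0.1375, 0, 0.06, -0.001, 0.1375, 0, 0.06, -0.001, 0.1375, 0],
)

```text
time: 16.95
tool_pos: [0.4997, -0.2282, 0.0238]
tcp_rot: [0.591, 3.083, -0.001]
wrist_force: [1.0, 0.7, -0.6]
width: 0.55
grip_force: 0.0
```

Call:
step_arm(
  series=[0, 0, 0, 0, 0, 0, 0, 0, 0, 0, 0, 0, 0, 0, 0, 0, 0, 0, 0, 0],
  gripper=0.0,
  newtons=70,
)

```text
time: 17.58
tool_pos: [0.4985, -0.2276, 0.0225]
tcp_rot: [-0.591, -3.085, 0.0]
wrist_force: [0.4, -0.6, 0.8]
width: -0.001
grip_force: 0.0
```

```bash
python3 - <<'E'
from h import *
s=monitor.read_state();print(s['time'],s['tool_pos'],s['width'],s['grip_force'])
t=cam('top');c=cam('scene');w=cam('wrist')
for n,q in (('top',t),('scene',c),('wrist',w)):
  print(n,[(np.round(b['point'],1),round(b['score'],2),onz(q,b['point'],.016)) for b in viewer.spot_point(q,'knob_seat')[:3]],[(np.round(b['extent']),b['score']) for b in viewer.boxes_of(q,'knob')[:3]])
save(w,'w10.png')
g=w['image'].max(2).astype(int)
for r in range(200,320,6): print(r,g[r,200:345:4].tolist())
E
```

```text
17.575 [ 0.4985 -0.2276  0.0225] -0.0010119637283970302 0.0
top [] [(array([218., 183.,  21.,  24.]), 0.35)]
scene [(array([177.2, 195.7]), 0.86, array([ 0.4901, -0.312 ,  0.016 ])), (array([218.2, 193.6]), 0.67, array([ 0.5019, -0.2259,  0.016 ]))] [(array([177., 193.,  23.,  26.]), 0.95), (array([216., 197.,  25.,  21.]), 0.64), (array([356., 217.,  27.,  28.]), 0.27)]
wrist [(array([129.1, 274.9]), 0.9, array([ 0.4855, -0.3166,  0.016 ])), (array([268. , 247.6]), 0.73, array([ 0.4995, -0.229 ,  0.016 ]))] [(array([270., 236.,  80.,  68.]), 0.92), (array([125., 283.,  98., 101.]), 0.57)]
200 [186, 186, 187, 186, 101, 103, 101, 99, 100, 102, 101, 99, 102, 105, 101, 102, 101, 102, 103, 102, 101, 101, 100, 102, 101, 97, 95, 102, 96, 97, 99, 97, 96, 96, 102, 98, 96]
206 [186, 187, 184, 184, 104, 103, 101, 102, 103, 100, 101, 99, 100, 55, 6, 12, 13, 11, 11, 5, 6, 9, 81, 102, 101, 99, 94, 97, 100, 96, 104, 101, 99, 102, 99, 96, 98]
212 [100, 108, 186, 115, 104, 100, 100, 104, 101, 104, 101, 33, 12, 11, 0, 9, 6, 9, 12, 5, 4, 8, 6, 3, 69, 96, 99, 96, 98, 97, 95, 94, 96, 93, 98, 101, 96]
21
[... 2018 characters left out ...]
86, 186, 184, 182, 181, 176, 183, 185, 185, 186]
296 [184, 177, 177, 186, 184, 181, 185, 185, 180, 187, 11, 20, 18, 11, 58, 58, 58, 5, 12, 58, 58, 58, 23, 14, 14, 16, 99, 184, 182, 187, 181, 182, 183, 184, 184, 185, 182]
302 [181, 177, 183, 183, 179, 186, 180, 180, 184, 27, 13, 10, 17, 15, 11, 17, 48, 13, 18, 67, 14, 15, 11, 15, 12, 14, 17, 187, 184, 185, 182, 184, 185, 180, 182, 178, 182]
308 [9, 8, 46, 180, 184, 180, 180, 184, 82, 12, 18, 13, 16, 15, 6, 6, 7, 18, 12, 15, 11, 11, 17, 19, 20, 12, 6, 17, 187, 186, 182, 184, 180, 122, 11, 15, 13]
314 [7, 13, 10, 13, 48, 15, 16, 11, 11, 15, 15, 6, 11, 14, 15, 16, 13, 16, 16, 11, 15, 15, 12, 14, 15, 16, 11, 4, 13, 17, 18, 12, 103, 13, 13, 9, 16]
```

The jaws shut on nothing. I'll raise, reopen and re-measure the knob.

Call:
step_arm(
  series=[0, 0, 0, 0, 0, 0, 0, 0, 0, 0, -0.06, 0, -0.06, 0, -0.1, 0, -0.06, 0, -0.137, 0, -0.06, 0, -0.137, 0, -0.06, 0, -0.137, 0],
  gripper=0.55,
)

```text
time: 18.9
tool_pos: [0.5537, -0.2495, 0.1589]
tcp_rot: [-0.591, -3.084, -0.0]
wrist_force: [0.1, 0.2, -0.8]
width: 0.552
grip_force: 0.0
```

```bash
cat > k.py <<'E'
from h import *
A=[]
for i in range(4): P,sd,Y,p=avg(1);A.append(p['image'].astype(float))
print(P,Y,monitor.read_state()['time'])
G=np.mean(A,0);g=G[85:175,230:310]
print([(b['point'],b['score']) for b in viewer.spot_point(p,'knob_seat')[:2]])
M=(g.max(2)<60).astype(np.uint8)
for r in range(0,90,3):
  q=np.nonzero(M[r])[0]
  if len(q): print(r+85,q.min()+230,q.max()+230,end=' | ')
L=np.argwhere((g.min(2)>55)&(cv2.erode(cv2.morphologyEx(M,cv2.MORPH_CLOSE,np.ones((7,7))),np.ones((3,3)))>0))+[85,230]
print('\nline',L.min(0) if len(L) else 0,L.max(0) if len(L) else 0)
print((cv2.GaussianBlur(G.mean(2),(3,3),0)[96:162:3,240:300:2]).round().astype(int))
E
python3 k.py
```

```text
[ 0.5527 -0.249   0.1574] 1.1919314382183215 19.1
[([182.8, 149.3], 0.96), ([270.5, 125.1], 0.72)]
100 264 276 | 103 258 283 | 106 254 287 | 109 251 290 | 112 249 291 | 115 248 292 | 118 247 294 | 121 246 294 | 124 246 294 | 127 246 294 | 130 247 293 | 133 248 292 | 136 249 291 | 139 251 289 | 142 253 287 | 145 256 284 | 148 261 279 | 151 264 276 | 154 266 274 | 157 268 273 | 160 270 271 | 
line [138 269] [154 271]
[[163 161 160 162 163 162 161 161 162 164 163 159 139  91  88  87  86  86
   84  84  85  85 114 160 158 157 155 161 161 158]
 [161 158 158 158 160 162 160 159 161 162 157 139  90  55  51  51  50  55
   66  78  85  87 121 160 158 154 154 159 157 155]
 [161 160 162 159 158 161 160 155 133  97  50  19   7   6   7   7   6   6
    8  15  27  52  98 158 160 157 152 156 158 157]
 [161 162 162 162 162 163 149  86  29  24  22  10   6   6   7   7   7   8
    7   7   7  10  27  77 127 154 154 157 158 156]
 [161 163 162 160 160 125  50  24  24  25  22   9   7   7   7   6   6   7
    7   6   8  15  20  20  42 105 150 155 154 155]
 [165 163 160 160 127  36  24  25  24  25  20   8   6   
[... 1369 characters left out ...]
  7   7  20  68  26   6
    5   5   8  14  32  61  78  81  82  83  83  82]
 [162 161 160 160 143 104  88  86  83  65  39  21   9   7  20  68  27   6
    7  21  42  73  85  85  84  82  82  83  84  83]
 [160 158 159 161 146  98  84  86  86  86  87  78  37   8  20  67  31   6
   29  78  88  88  87  85  84  85  85  85  84  83]
 [157 156 153 154 132  86  82  85  84  83  83  83  73  30  18  65  32  20
   70  85  87  87  84  84  85  86  86  85  83  83]
 [159 159 158 156 120  82  81  83  84  83  83  84  83  71  30  29  21  62
   85  85  84  86  85  84  86  85  84  83  82  84]
 [162 161 159 154 105  83  80  83  85  86  85  86  86  85  64  22  48  81
   82  83  82  83  82  82  84  86  84  84  84  85]]
```

```bash
python3 - <<'E'
from h import *
p=cam('wrist');q=dict(p);q['Tw']=np.array(p['hand_eye'])
print('tcp',proj(q,np.zeros(3)),'pad corners',[proj(q,np.array([x,0,z])).round(1) for x in(-.011,.011) for z in (0,-.038)])
z0=.0225
print([tool_on(p,(269.5,r),z0-z).round(4) for r,z in ((243,0.),(243,.016),(203,.016),(203,0))])
print('bar', [proj(q,np.array([x,0,z0-.042])).round(1) for x in (.022,-.018,-.03)])
g=cv2.GaussianBlur(cv2.imread('pics/w10.png').mean(2),(3,3),0)
print(g[196:312:4,226:314:3].round().astype(int))
E
```

```text
tcp [269.6092 250.5674] pad corners [array([269.6, 267.4]), array([269.4, 308. ]), array([269.6, 233. ]), array([269.4, 267.5])]
[array([-0.0061, -0.0001,  0.0225]), array([ 0.0016, -0.0001,  0.0065]), array([ 0.0265, -0.0001,  0.0065]), array([ 0.0211, -0.0001,  0.0225])]
bar [array([269.5, 228.7]), array([269.5, 297.3]), array([269.5, 315.7])]
[[ 96  96  97  97  97  95  96  96  98  98  95  93  95  97  97  95  94  95
   92  93  92  94  97  96  94  94  91  94  97  93]
 [ 94  92  94  96  96  95  95  95  97  97  96  96  96  96  97  98  97  96
   94  96  96  95  96  96  92  91  89  95  94  91]
 [ 94  96  93  91  96  95  93  94  94  95  68  31   8  10  10  10   8  11
   32  68  92  96  94  97  96  93  91  93  92  93]
 [ 96  97  97  96  97  96  96  74  17   6   6   6   6   6   6   6   5   5
    7   4   4  16  78  92  93  91  89  91  94  94]
 [ 97  98  95  96  97  96  39   6   7   4   5   7   8   6   9   8   7  11
    4   8   7   5   5  33  85  91  94  93  92  92]
 [ 98  96  95  97  85  15   5   7   8   8   7   5   9   5   8   4   5   5
    5   9   8   7   8   4   9  80  91  91  92  92]
 [
[... 2173 characters left out ...]
 53  54  12  11  19  54
   54  54  49  12  10  10  12  12 164 174 175 175]
 [173 174 174 174 114  14  12   8  11  17  53  53  53  53  12   8  20  54
   53  53  51  12  11   9  12  11 142 174 173 172]
 [176 173 170 175  78  13  13  13  13  20  53  57  57  56  13  11  16  57
   58  57  53  15  12  11  13  11  94 171 173 173]
 [167 169 171 165  32  11  11  12  11  13  13  12  44  64  15  13  21  66
   34  13  11  11  12  10  11  10  50 173 175 176]
 [170 171 163  22  13   8  13   8  11  12  14   9  11  41  17  10  23  31
   11  10  10  10  10  11  14  12  10  37 172 177]
 [171 166  73  10  13  13  13  15  15  12  10  11   9  11  13  11  11  11
   10  11  10  12  15  16  12  11   8  12 111 177]]
```

The knob is unmoved, so the fingertips passed above the bar and the real fingertips sit higher than the reading. I'll go back with a narrower opening and descend step by step, watching the force.

Call:
step_arm(
  series=[0.05, 0, 0, 0, 0.059, 0, 0.03, 0, 0.059, 0, 0.07, 0, 0.059, 0, 0.11, 0, 0.059, 0, 0.13, 0, 0.059, 0, 0.138, 0, 0.059, 0, 0.138, 0, 0.059, 0, 0.138, 0],
  gripper=0.34,
)

```text
time: 20.2
tool_pos: [0.5005, -0.2285, 0.0227]
tcp_rot: [0.591, 3.083, -0.001]
wrist_force: [0.0, -0.4, -0.6]
width: 0.342
grip_force: 0.0
```

Call:
step_arm(
  series=[0, 0, 0.004, 0, 0, 0, 0.004, 0, 0, 0, 0.004, 0],
)

```text
time: 20.58
tool_pos: [0.4996, -0.228, 0.0177]
tcp_rot: [0.591, 3.085, -0.0]
wrist_force: [-0.7, -0.4, -0.5]
width: 0.341
grip_force: 0.0
```

Call:
step_arm(
  series=[0, 0, 0.004, 0, 0, 0, 0.004, 0, 0, 0, 0.004, 0],
)

```text
time: 20.95
tool_pos: [0.4994, -0.228, 0.0133]
tcp_rot: [-0.592, -3.085, -0.0]
wrist_force: [0.8, -0.3, -0.1]
width: 0.344
grip_force: 0.0
```

Call:
step_arm(
  series=[0, 0, 0.003, 0, 0, 0, 0.005, 0, 0, 0, 0.005, 0],
)

```text
time: 21.32
tool_pos: [0.4993, -0.2279, 0.0082]
tcp_rot: [-0.591, -3.085, -0.0]
wrist_force: [-0.5, 0.5, 0.4]
width: 0.346
grip_force: 0.0
```

Call:
step_arm(
  series=[0, 0, 0.003, 0, 0, 0, 0.003, 0, 0, 0, 0.003, 0],
)

```text
time: 21.7
tool_pos: [0.4995, -0.228, 0.0054]
tcp_rot: [-0.591, -3.085, -0.0]
wrist_force: [-0.4, 0.1, 0.5]
width: 0.342
grip_force: 0.0
```

Call:
step_arm(
  series=[0, 0, 0, 0, 0, 0, 0, 0, 0, 0, 0, 0, 0, 0, 0, 0],
  gripper=0.0,
  newtons=40,
)

```text
time: 22.2
tool_pos: [0.4996, -0.2281, 0.0056]
tcp_rot: [0.591, 3.085, -0.0]
wrist_force: [0.2, -0.5, 1.2]
width: 0.148
grip_force: 42.0
```

Call:
step_arm(
  series=[0, 0, 0, 0, 0, 0, 0, 0, 0, 0, 0.003, 0, 0, 0, 0.003, 0, 0, 0, 0.003, 0],
  gripper=0.3,
)

```text
time: 22.82
tool_pos: [0.4994, -0.2279, 0.0024]
tcp_rot: [-0.591, -3.085, -0.0]
wrist_force: [0.3, -0.1, -0.3]
width: 0.301
grip_force: 0.0
```

Call:
step_arm(
  series=[0, 0, 0.002, 0, 0, 0, 0.003, 0, 0, 0, 0.003, 0],
)

```text
time: 23.2
tool_pos: [0.4994, -0.2279, -0.0007]
tcp_rot: [-0.591, -3.085, -0.0]
wrist_force: [-0.3, -0.5, 0.3]
width: 0.299
grip_force: 0.0
```

Call:
step_arm(
  series=[0, 0, 0.002, 0, 0, 0, 0.004, 0, 0, 0, 0.004, 0],
)

```text
time: 23.58
tool_pos: [0.4993, -0.2279, -0.0048]
tcp_rot: [-0.591, -3.085, -0.0]
wrist_force: [-0.4, 0.2, 0.0]
width: 0.3
grip_force: 0.0
```

Call:
step_arm(
  series=[0, 0, 0.002, 0, 0, 0, 0.003, 0, 0, 0, 0.003, 0],
)

```text
time: 23.95
tool_pos: [0.4997, -0.2281, -0.0059]
tcp_rot: [-0.591, -3.085, 0.0]
wrist_force: [-4.9, 1.9, 11.5]
width: 0.3
grip_force: 5.7
```

Contact with the skirt at a reading of z ≈ -0.0055 shows the fingertips really sit about 20 mm above the reported TCP. I'll back off a little and grip.

Call:
step_arm(
  series=[0, 0, -0.003, 0, 0, 0, -0.005, 0, 0, 0, -0.005, 0],
)

```text
time: 24.32
tool_pos: [0.4996, -0.228, -0.0025]
tcp_rot: [0.591, 3.085, -0.0]
wrist_force: [-0.5, -0.6, -0.1]
width: 0.302
grip_force: 0.0
```

Call:
step_arm(
  series=[0, 0, 0, 0, 0, 0, 0, 0, 0, 0, 0, 0, 0, 0, 0, 0],
  gripper=0.0,
  newtons=80,
)

```text
time: 24.82
tool_pos: [0.4997, -0.2281, -0.0025]
tcp_rot: [0.591, 3.085, -0.0]
wrist_force: [0.9, 0.0, 0.7]
width: 0.142
grip_force: 80.2
```

Call:
step_arm(
  series=[0, 0, -0.03, 0, 0, 0, -0.08, 0, 0, 0, -0.13, 0, 0, 0, -0.135, 0, 0, 0, -0.135, 0, 0, 0, -0.135, 0],
)

```text
time: 25.58
tool_pos: [0.4979, -0.2272, 0.1302]
tcp_rot: [-0.591, -3.082, -0.002]
wrist_force: [0.3, -0.3, -0.3]
width: 0.145
grip_force: 79.8
```

```bash
cat > m.py <<'E'
from h import *
A=[]
for i in range(4): P,sd,Y,p=avg(1);A.append(p['image'].astype(float))
print(P,Y,monitor.read_state()['time'])
G=np.mean(A,0);np.save('kin.npy',G)
b=viewer.boxes_of(p,'knob');print([(x['extent'],x['score']) for x in b[:2]],[(x['point'],x['score']) for x in viewer.spot_point(p,'knob_seat')[:2]])
g=G.max(2)
for r in range(190,262,3):
  q=np.nonzero(g[r,200:340]<55)[0]
  if len(q): print(r,q.min()+200,q.max()+200,len(q),end=' | ')
c=cam('top');print([(np.round(x['point'],1),x['score']) for x in viewer.spot_point(c,'cartridge')[:3]])
E
python3 m.py
```

```text
[ 0.4983 -0.2274  0.1306] 1.1920151090612963 25.775
[([270.4, 283.2, 88.0, 137.5], 0.8), ([178.1, 217.7, 57.4, 62.8], 0.66)] [([271.0, 264.1], 0.91), ([178.4, 215.2], 0.74)]
202 200 201 2 | 205 200 202 3 | 208 200 203 4 | 211 201 204 4 | 214 202 204 3 | 217 203 282 25 | 220 202 290 41 | 223 246 295 50 | 226 243 299 57 | 229 239 302 64 | 232 237 305 69 | 235 235 307 73 | 238 234 308 75 | 241 232 310 79 | 244 231 311 81 | 247 230 312 83 | 250 229 313 85 | 253 228 313 86 | 256 228 314 87 | 259 228 314 78 | [(array([217.7, 188.8]), 0.55), (array([340.7, 146.6]), 0.37)]
```

```bash
python3 - <<'E'
from h import *
p=cam('wrist');G=np.load('kin.npy').max(2)
q=dict(p);q['Tw']=np.array(p['hand_eye'])
for uv,z in [((271,215.5),-.0025),((228,256),-.0025),((314.5,256),-.0025),((271,215.5),-.0185)]: print(uv,z,tool_on(p,uv,z))
# fit silhouette circle
from scipy.optimize import least_squares
pts=[]
for r in range(219,256,2):
    c=np.nonzero(G[r,215:330]<55)[0]+215; pts+= [(c.min()-.5,r),(c.max()+.5,r)]
for z in (-.0025,-.0185):
    T=np.array([tool_on(p,u,z)[:2] for u in pts])
    print(z,least_squares(lambda v:np.hypot(*(T-v[:2]).T)-v[2],[0,0,.023]).x)
# nose: white line in hand, bar top at tool z -.0445
g=G[300:380,240:300]; i=np.argwhere(g>70)
print(proj(q,np.array([-.03,0,-.0445])),proj(q,np.array([-.02,0,-.0445])))
print(monitor.read_state()['tool_pos'])
E
```

```text
(271, 215.5) -0.0025 [ 0.0224  0.0008 -0.0025]
(228, 256) -0.0025 [-0.0022 -0.0236 -0.0025]
(314.5, 256) -0.0025 [-0.0022  0.0255 -0.0025]
(271, 215.5) -0.0185 [ 0.0285  0.0007 -0.0185]
-0.0025 [-0.002   0.0007  0.0241]
-0.0185 [0.0066 0.0007 0.0217]
[269.3421 349.1744] [269.3324 332.6066]
[ 0.4994 -0.228   0.1322]
```

```bash
python3 - <<'E'
from h import *
P,sd,Y,p=avg(2);print(P)
print(rel([.531,-.0115,.13],.285+np.pi/2))
E
```

```text
[ 0.4995 -0.228   0.1323]
(array([0.0508, 0.2128, 0.0025]), np.float64(-0.6638), np.float64(-1.6655633137401855))
```

Call:
step_arm(
  series=[0.01, 0.04, 0, -0.13, 0.02, 0.09, 0, -0.26, 0.035, 0.14, 0, -0.4, 0.045, 0.19, 0, -0.53, 0.051, 0.213, 0.0, -0.664, 0.051, 0.213, 0, -0.664, 0.051, 0.213, 0, -0.664, 0.051, 0.213, 0, -0.664],
)

```text
time: 27.12
tool_pos: [0.5308, -0.0123, 0.1325]
tcp_rot: [0.443, -3.11, 0.001]
wrist_force: [0.3, 0.1, -0.2]
width: 0.144
grip_force: 79.8
```

```bash
python3 - <<'E'
from h import *
P,sd,Y,p=avg(5);print(P,sd,Y-np.pi/2,monitor.read_state()['time'],monitor.read_state()['width'])
print(rel([.531,-.0115,.09],.285+np.pi/2))
E
```

```text
[ 0.5308 -0.0122  0.1325] [0.     0.0001 0.    ] 0.2831860198064817 27.375 0.14575652511667977
(array([-0.0003,  0.0003,  0.0425]), np.float64(-0.0011), np.float64(-1.923912116997623))
```

Call:
step_arm(
  series=[0, 0.0005, 0.02, 0, 0, 0.0005, 0.04, 0, 0, 0.0005, 0.044, 0, 0, 0.0005, 0.047, 0, 0, 0.0005, 0.05, 0, 0, 0.0005, 0.05, 0],
)

```text
time: 28.12
tool_pos: [0.5311, -0.0108, 0.0829]
tcp_rot: [-0.446, 3.109, -0.0]
wrist_force: [-0.1, -0.4, 0.1]
width: 0.148
grip_force: 79.8
```

Call:
step_arm(
  series=[0, 0, 0.002, 0, 0, 0, 0.004, 0, 0, 0, 0.004, 0],
)

```text
time: 28.5
tool_pos: [0.531, -0.0107, 0.0785]
tcp_rot: [-0.446, 3.109, -0.0]
wrist_force: [1.1, -0.5, -0.8]
width: 0.145
grip_force: 79.8
```

Call:
step_arm(
  series=[0, 0, 0.002, 0, 0, 0, 0.004, 0, 0, 0, 0.004, 0],
)

```text
time: 28.88
tool_pos: [0.531, -0.0107, 0.0744]
tcp_rot: [-0.446, 3.109, 0.0]
wrist_force: [0.9, 0.0, -1.4]
width: 0.142
grip_force: 79.8
```

Call:
step_arm(
  series=[0, 0, 0.002, 0, 0, 0, 0.004, 0, 0, 0, 0.006, 0, 0, 0, 0.006, 0],
)

```text
time: 29.38
tool_pos: [0.5311, -0.0108, 0.0689]
tcp_rot: [-0.446, 3.109, -0.0]
wrist_force: [-0.1, 1.3, 3.6]
width: 0.143
grip_force: 80.2
```

Call:
step_arm(
  series=[0, 0, 0.002, 0, 0, 0, 0.003, 0, 0, 0, 0.003, 0, 0, 0, 0.003, 0],
)

```text
time: 29.88
tool_pos: [0.5311, -0.0108, 0.0663]
tcp_rot: [-0.446, 3.109, -0.0]
wrist_force: [-1.0, 0.6, 7.5]
width: 0.149
grip_force: 80.6
```

Spring engaged (3.6 N, then 7.5 N). I'll press to the stop.

Call:
step_arm(
  series=[0, 0, 0.002, 0, 0, 0, 0.003, 0, 0, 0, 0.004, 0, 0, 0, 0.004, 0, 0, 0, 0.004, 0],
  newtons=100,
)

```text
time: 30.5
tool_pos: [0.5313, -0.0108, 0.0642]
tcp_rot: [-0.446, 3.109, -0.0]
wrist_force: [-5.3, 0.2, 19.1]
width: 0.139
grip_force: 104.0
```

```bash
python3 - <<'E'
from h import *
c=cam('top')
print([(np.round(x['point']),round(x['score'],2)) for l in('cartridge','mug','spice_jar_a') for x in viewer.spot_point(c,l)[:2]])
for i in range(4): cam('top')
s=monitor.read_state();print(s['time'],s['tool_pos'],s['wrist_force'],s['grip_force'],s['width'])
print(job.finish_job())
E
```

```text
[(array([218., 188.]), 0.86), (array([374., 226.]), 0.68), (array([338., 151.]), 0.6), (array([419., 235.]), 0.92), (array([418., 194.]), 0.66)]
30.9 [ 0.5313 -0.0108  0.0642] [-5.0438  0.8547 19.3298] 103.99902820587158 0.13652748112501806
the job is handed in; nothing more can be done
None
```

I handed the job in at about 31 s with the cartridge home in its socket and the knob on the shaft, pressed to the stop (19 N against a 10 N spring) and still gripped; the jars and mug were where they started to within a few pixels, but `finish_job` returned no verdict.

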